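# Hold the recessed reset of the clamp's switch box

### The job

The air clamp on the panel jig has tripped. Take the yellow-handled reset pin out of the wooden tool block, reach it through the hole in the box with the red surround, feel for the recessed button and press it all the way down to its stop without ramming it, and finish while still holding the pin there with the button down. Do not press the blue box's button, and leave the other things on the bench where they are.

Things in the scene. Friction and masses are not known exactly. Their poses are not given: they have to be found in the camera images.
- reset_pin: the reset pin: a straight tool standing upright in one of the two holes of the tool block (either one). Round yellow plastic handle, 24 mm across and 60 mm long, above a straight steel stem 8 mm across and 62 mm long with a round tip; 50 to 100 g. Origin at the tip of the stem, z runs up along the tool: handle from z = 62 to 122 mm. The handle's flat underside rests on the block's top; it lifts straight out
- pin_tip (a point): the tip of the pin's stem (same point as the pin's origin)
- tool_block: fixed wooden block 150 (x) x 70 (y) x 75 mm high, origin at the centre of its underside; two upright holes 11 mm wide through it at x = -45 and x = +45 mm, y = 0, one with the reset pin, one with the punch. The only one on the bench with tools standing in it
- punch: a bystander: a punch with a round black handle 24 mm across and 45 mm long (stem as the pin's), standing in the block's other hole; origin at its tip
- red_box: fixed grey steel switch box, 110 x 110 mm and 75 mm high, with a red square surround (46 mm, 4 mm high) round the hole in the middle of its lid; origin at the centre of its underside
- red_hole (a point): red box: centre of the round hole at the level of the top face of the square red surround, 79 mm above the bench (79 mm over the box's underside). The hole is 18 mm wide (its mouth is bevelled to 24 mm), 9 mm deep through surround and lid, and opens into the box; it points straight up
- red_button (a joint): how far the red button is pressed, m: 0 up, 0.010 against its stop. The button is a flat red disc 24 mm across under the red hole, moving straight down; its top lies 20 to 30 mm below the level of point red_hole when up (it differs each time and is not told: feel for it). Its spring pushes back with 3 N at first touch, rising evenly to 8 N at the stop; then it is hard. It comes up when let go
- blue_box: fixed grey switch box, the same as the red one but with a blue surround and a blue button; its button must not be pressed
- blue_hole (a point): blue box: centre of the round hole at the level of the top face of the square blue surround, 79 mm above the bench (79 mm over the box's underside). The hole is 18 mm wide (its mouth is bevelled to 24 mm), 9 mm deep through surround and lid, and opens into the box; it points straight up
- blue_button (a joint): how far the blue button is pressed, m: 0 up, 0.010 against its stop
- glue: bystander: white glue bottle, 60 mm across, 170 mm tall
- tape: bystander: orange ring of tape lying flat, 100 mm across, 40 mm high
- hammer: bystander: hammer lying on the bench
- mug: bystander: blue mug, 80 mm across, 90 mm tall
- staples: bystander: small cardboard box, 60 x 100 x 40 mm
- panels: bystander: stack of small plywood panels, 200 x 140 x 54 mm

How it is judged (in metres and radians):
On the way, in this order (a step that is already met when the one before it is completed fails the run):
1. the reset pin is held with its tip clear above the tool block (height (world z) of pin_tip above 0.082 m and contact force between the fingers and reset_pin above 2 N), for 0.1 s.
2. the pin's tip is inside the red box's hole (horizontal distance between pin_tip and red_hole below 0.01 m and z of pin_tip in the frame of red_hole below -0.008 m and contact force between the fingers and reset_pin above 2 N), for 0.1 s.
At the end, for the whole second after the job is handed in: The robot still grips the pin (over 2 N), its tip within 10 mm of the red hole's axis and 24 mm or more below its top, pushing on the red button with over 4 N; the red button is pressed more than 8.5 of its 10 mm, the blue one less than 3 mm (value of joint red_button above 0.0085 m and value of joint blue_button below 0.003 m and contact force between reset_pin and red_button above 4 N and contact force between the fingers and reset_pin above 2 N and horizontal distance between pin_tip and red_hole below 0.01 m and z of pin_tip in the frame of red_hole below -0.024 m); the arm keeps its last pose, push and grip.
It fails at once if the blue button is pressed (more than 3 mm) (value of joint blue_button above 0.003 m).
It fails at once if the red button is rammed (more than 45 N from the pin) (contact force between reset_pin and red_button above 45 N).
It fails at once if a bystander is moved more than 30 mm (distance of any of glue, tape, hammer, mug, staples, panels, punch from where it was at the start of the episode above 0.03 m).
It also fails if it takes over 51 s, if anything falls off the work surface, if the arm or the gripper's body presses on something with over 40 N, if the wrist force passes 120 N, or if a joint passes its speed limit or range.

### The arm

A 6-joint arm with a two-finger parallel gripper is mounted at the origin on the work surface. World frame = base frame: x ahead of the robot, y to its left, z up, the work surface at z = 0. Lengths are in mm, angles in rad, forces in N, time in s.
With the tool pointing down it reaches from about 300 to 775 mm from the base axis. Payload 14.6 kg.
Tool frame: the origin (TCP) lies on the centre line of the jaws, within the pads' length; the fingertips stand 8 mm ahead of it and the grasp point (between the pads) lies 11 mm behind it; z points along the fingers, y is the direction in which the jaws open and shut (so a half turn about z gives the same grasp; the last joint's range is limited). The gripper opens to 94 mm and grips with 3 to 60 N. Pads are 16 mm wide; open, the fingers measure 119 mm over their backs; the gripper's body (75 mm by 177 mm) begins 78 mm behind the grasp point.
Start: joints at [1.155, 0.3, 1.521, -0, 1.321, -0.067], TCP at [187.971, 516.872, 213.446] pointing down, gripper open.
Joint ranges: [-3.03, 3.03], [-0.79, 2.21], [0.23, 2.52], [-1.04, 4.18], [0, 3.07], [-2.55, 2.55]. Speed limits (rad/s): [2.22, 2.22, 2.57, 3.14, 3.14, 3.14].

### API

Orientations are given as [roll, pitch, yaw] about the fixed x, y, z axes, in that order (R = Rz(yaw) Ry(pitch) Rx(roll)).
In Python, from cell import read_state, cams, manip gives the robot as it stands.
- The arm moves only by the shell command python3 -m handwheel 'ROWS' [OPENING] [FORCE]. ROWS is JSON, a list of rows, each a list of 4 numbers: the shift along the tool's x, y, z in m, then the turn about the tool's z in degrees. In form: [[dx, dy, dz, turn], ...]. A call has 1 to 5 rows; each row is the pose to reach, as a shift and turn from the pose measured when the call began, along the tool's axes at that moment; what a row does not reach only later rows make up. A row lasts 1/8 s, in which the tool goes at most 62.5 mm and 10.7 degrees, less where a joint would pass 70% of its speed; a pose out of reach is approached as far as the arm can. A call with a gripper value outside its range is refused whole. OPENING is the closure, from 0 (fully open) to 1 (shut), set as the call begins (- or left out, the last holds). The fingers move at their own pace and stop on an object; FORCE is the grip in N (left out, the last holds). Time passes only in rows, so rows that repeat a pose let the fingers close. It gives the time, the measured TCP pose, the force and the opening at its end, in the units of the state.
- read_state(): the state, without advancing time (a new reading comes with each control period).
- cams.camera(name): name is "scene" or "top" or "wrist"; returns the picture (384x512x3 uint8, red, green, blue); there is no depth.
- cams.get_calibration(name): a dict with "vertical_fov" (degrees; the focal length in pixels is half the picture's height over the tangent of half this angle, whatever the lens; pixels are square), "cx", "cy" (the principal point, pixels), "dist_coeffs" ([k1, k2, p1, p2, k3] as OpenCV has them; the pictures are not rectified), "R" (3x3) and "t" (3): a world point X has camera coordinates R X + t. Camera axes: x right, y down, z forward; pixel columns grow to the right and rows downward; lengths in mm; the calibration is good to about 2 mm. A picture is of the moment at which its call begins: read the wrist's pose just before it. get_calibration takes no time and is no camera call; for the wrist camera it gives the pose at the moment of the call.
- manip.sign_off(): hands the job in, once; it reports no verdict.
The state is a dict: "clock": time; "joints": joint angles; "qd": joint speeds; "effort": joint torques, N m; "eef_pos": TCP position; "eef_rot": TCP orientation; "wrist_force": force on the tool from outside, world axes, zero at the start; "moment": the same for the moment, N m; "finger_gap": finger opening in mm.
Only numpy, scipy, OpenCV 4.12 (cv2) and the standard library are available. Lean on these libraries where they do the work, as an engineer would, in place of code of your own. Each camera call takes 0.05 s, during which the arm holds its last target. There are 200 camera calls.

## Working session

There is one attempt and no reset: what is moved stays moved. The work goes in short steps, Python scripts to look and compute and a shell command to move; the robot and the scene stay as the last step left them, time stands still between calls to the robot, and variables do not carry over. Pictures are saved under pics/ and viewed, about 8 in all and at most 12, crops included, and the job is handed in when it is done.

```bash
ls; mkdir -p pics
cat > h.py <<'E'
import numpy as np,cv2
from cell import read_state,cams,manip
def K(c):
    f=192/np.tan(np.radians(c["vertical_fov"])/2)
    return np.array([[f,0,c["cx"]],[0,f,c["cy"]],[0,0,1.]])
def px2w(c,uv,z):
    p=cv2.undistortPoints(np.array([[uv]],float),K(c),np.array(c["dist_coeffs"],float))[0,0]
    R=np.array(c["R"]);t=np.array(c["t"]).ravel()
    o=-R.T@t;d=R.T@np.array([p[0],p[1],1]);return o+d*(z-o[2])/d[2]
def w2px(c,X):
    R=np.array(c["R"]);t=np.array(c["t"],float).ravel()
    return cv2.projectPoints(np.array([X],float),cv2.Rodrigues(R)[0],t,K(c),np.array(c["dist_coeffs"],float))[0][0,0]
def totool(X):
    from scipy.spatial.transform import Rotation as Ro
    s=read_state();return Ro.from_euler('xyz',s["eef_rot"]).as_matrix().T@(np.array(X)-s["eef_pos"])
E
python3 - <<'E'
from h import *
s=read_state();print(s)
ims=[cams.camera(n) for n in("top","scene")]
for n,i in zip(("top","scene"),ims):
    cv2.imwrite(f"pics/{n}0.png",cv2.resize(i[:,:,::-1],(800,600),interpolation=cv2.INTER_CUBIC))
    np.save(n,i)
c=cams.get_calibration("top");print(c)
E
```

```text
pics
{'clock': 0.0, 'joints': array([ 1.15536654e+00,  3.00467018e-01,  1.52156655e+00, -4.10438567e-05,
        1.32068545e+00, -6.65959721e-02]), 'qd': array([-0.0002698 , -0.00018634, -0.00044341, -0.00059065,  0.00160309,
        0.00110184]), 'effort': array([-2.99466432e-03, -5.31803441e+01, -3.52725613e+01,  7.07658869e-02,
        2.45872897e-02, -1.16443448e-04]), 'eef_pos': array([187.90265733, 516.64630595, 212.89470781]), 'eef_rot': array([-3.14046614e+00, -3.52885055e-05,  2.79276900e+00]), 'wrist_force': array([-0.95095507, -0.21331328,  0.14406596]), 'moment': array([ 0.03129994,  0.00581679, -0.00137171]), 'finger_gap': 94.01665353878863}
{'vertical_fov': 56.533759688958376, 'cx': 253.6704786928214, 'cy': 193.61024836109718, 'dist_coeffs': array([-0.03147545,  0.        ,  0.        ,  0.        ,  0.        ]), 'R': array([[ 0.02835002, -0.99951889, -0.01258044],
       [-0.99479886, -0.02697989, -0.09822071],
       [ 0.09783404,  0.01529957, -0.99508513]]), 't': array([   8.51758712,  561.68247835, 1259.20289081])}
```

View pics/top0.png

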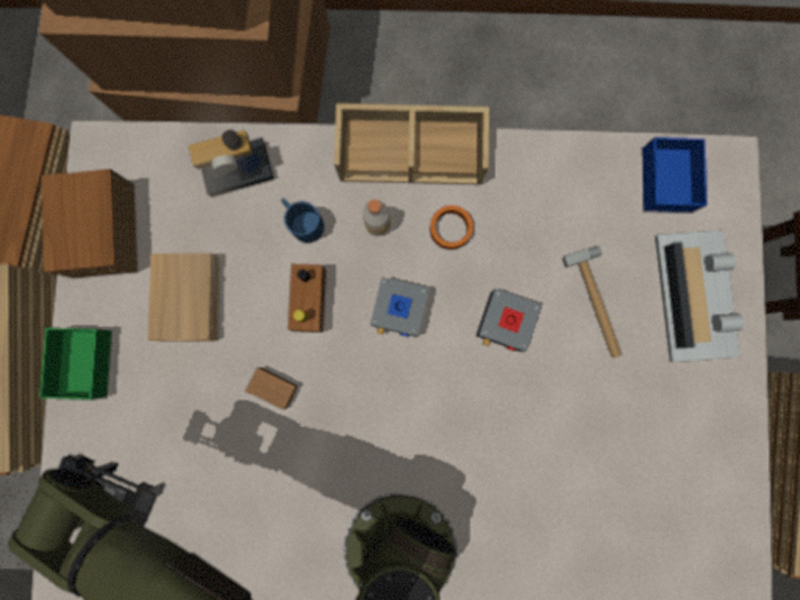

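View pics/scene0.png

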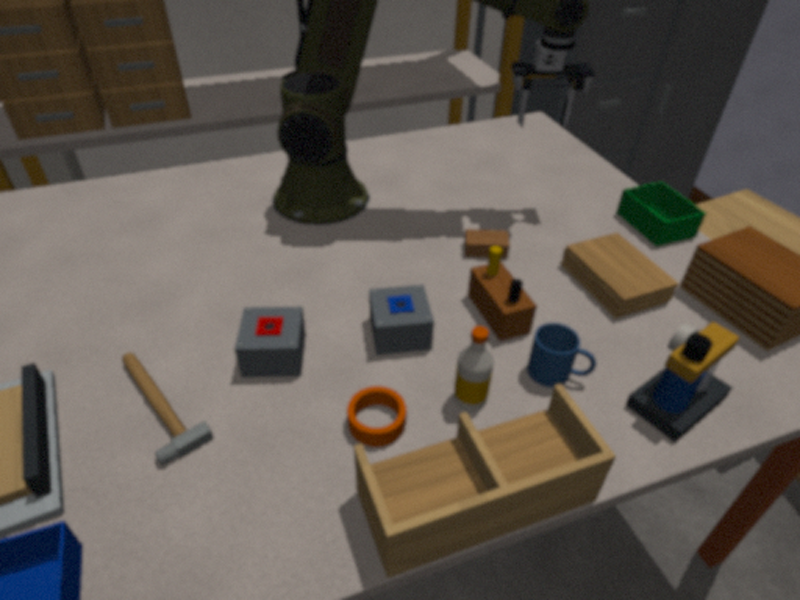

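The top view shows the yellow handle at about (299,315), the black punch at (305,274), the red hole at (511,320) and the blue hole at (400,306), all in the 800x600 picture. The pin is in the block's near hole, and the scene view agrees.

Run:
```python
from h import *
im=np.load("top.npy");c=cams.get_calibration("top")
h=cv2.cvtColor(im,cv2.COLOR_RGB2HSV)
def cen(lo,hi,x0,x1,y0,y1):
    m=cv2.inRange(h,np.array(lo),np.array(hi))[y0:y1,x0:x1]
    v,u=np.nonzero(m);return np.array([u.mean()+x0,v.mean()+y0]),len(u),(u.min()+x0,u.max()+x0,v.min()+y0,v.max()+y0)
for n,a,z in(("yellow",((22,120,100),(35,255,255),180,205,190,210),115),("red",((0,150,100),(8,255,255),310,345,190,215),79),("red2",((170,150,100),(180,255,255),310,345,190,215),79),("blue",((100,150,90),(125,255,255),240,275,180,207),79)):
    try:
        p,k,b=cen(*a);print(n,p,k,b,px2w(c,p,z))
    except Exception as e:print(n,e)
sc=.64
print("ytop",px2w(c,(299*sc,315*sc),135),"punchtop",px2w(c,(305*sc,274*sc),120),"red",px2w(c,(511*sc,320*sc),79))
for q in((292,264),(327,265),(322,332),(288,331)):print(px2w(c,(q[0]*sc,q[1]*sc),75))
a=cv2.resize(im[160:224,170:260,::-1],(720,512),interpolation=cv2.INTER_CUBIC);cv2.imwrite("pics/crop1.png",a)
w=cams.get_calibration("wrist");R=np.array(w["R"]);print("wristcam pos",-R.T@w["t"],R, w["cx"],w["cy"],w["vertical_fov"])
```

```text
yellow [191.04761905 201.5       ] 42 (np.int64(188), np.int64(194), np.int64(198), np.int64(205)) [520.29806235 232.45669682 115.        ]
red [326.78064516 204.21935484] 155 (np.int64(320), np.int64(334), np.int64(197), np.int64(211)) [ 526.30230777 -229.55122398   79.        ]
red2 zero-size array to reduction operation minimum which has no identity
blue [255.36551724 195.57931034] 145 (np.int64(249), np.int64(262), np.int64(189), np.int64(202)) [549.50754312  17.24987459  79.        ]
ytop [518.57143265 227.58289394 135.        ] punchtop [608.61405922 221.49481169 120.        ] red [ 524.32212025 -230.46180627   79.        ]
[637.07471035 260.02798881  75.        ]
[636.82081499 181.16427093  75.        ]
[486.51681978 186.16365086  75.        ]
[486.59008577 261.88879838  75.        ]
wristcam pos [116.71025884 542.62008148 383.68955904] [[ 3.40672415e-01  9.40182050e-01  1.33744629e-04]
 [ 9.07816552e-01 -3.28981862e-01  2.60076992e-01]
 [ 2.44563719e-01 -8.84796415e-02 -9.65587873e-01]] 251.288376382318 190.33889957518755 63.855339078319645<stdin>:6: RuntimeWarning: Mean of empty slice.
  ret = ret.dtype.type(ret / rcount)
```

View pics/crop1.png

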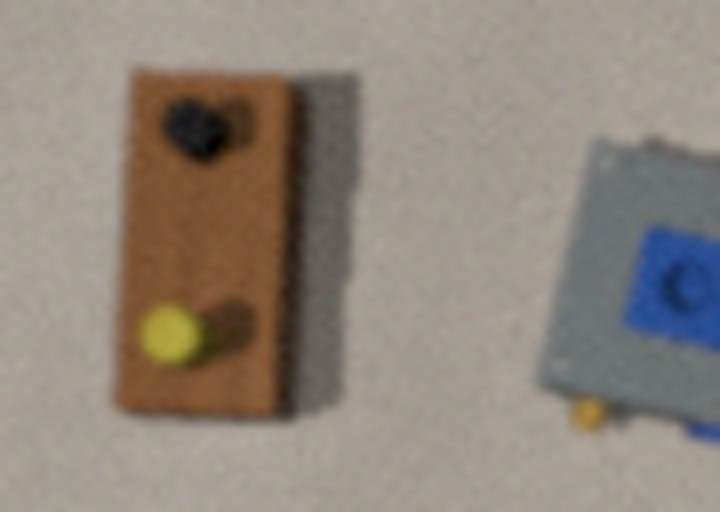

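The crop confirms the pin: the handle top is at (172,335) in the crop and the punch at (195,128), about 90 mm apart as specified. The block spans about 150x77 mm, aligned with world x. Next I hover over the pin and look with the wrist camera.

```bash
python3 -m handwheel '[[-0.05,-0.02,-0.005,-4],[-0.105,-0.04,-0.01,-8],[-0.16,-0.06,-0.015,-12],[-0.21,-0.08,-0.017,-16],[-0.26,-0.10,-0.017,-20]]' 0 20
python3 - <<'E'
from h import *
print(totool((519,226,230)),read_state()["eef_rot"])
E
```

```text
clock: 0.72
eef_pos: [399.2, 332.5, 230.1]
eef_rot: [-3.141, -0.0, -3.139]
wrist_force: [0.3, 1.1, -0.2]
finger_gap: 93.7
[-119.5594465  -106.76150342    0.11960456] [-3.14065819e+00 -3.93610309e-04 -3.13906122e+00]
```

```bash
python3 -m handwheel '[[-0.04,-0.035,0,0],[-0.08,-0.07,0,0],[-0.12,-0.107,0,0],[-0.12,-0.107,0,0]]'
python3 - <<'E'
from h import *
s=read_state();c=cams.get_calibration("wrist");im=cams.camera("wrist");print(s["eef_pos"],s["eef_rot"])
np.save("w1",im);np.savez("w1c",**c)
cv2.imwrite("pics/w1.png",cv2.resize(im[:,:,::-1],(800,600),interpolation=cv2.INTER_CUBIC))
print(w2px(c,(519,226,135))/.64)
E
```

```text
clock: 1.23
eef_pos: [521.1, 223.3, 229.3]
eef_rot: [-3.14, -0.001, 3.14]
wrist_force: [-0.5, 1.7, -0.7]
finger_gap: 93.6
[521.08605823 223.28488663 229.26868378] [-3.14001237e+00 -1.48550766e-03  3.14026736e+00]
[397.07032713 301.33916622]
```

View pics/w1.png

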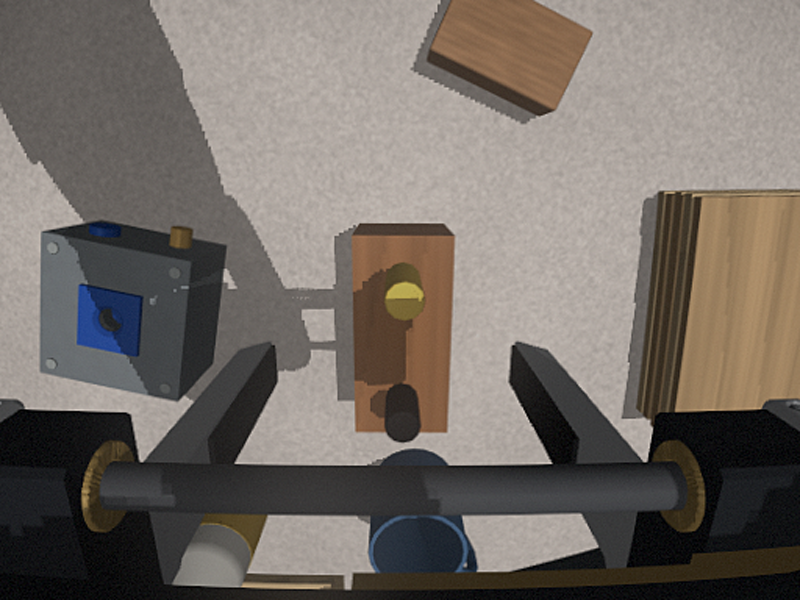

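The wrist view shows the handle's top disc centred at about (405,301), and the punch at (402,425) behind it. The jaws open across the block and are clear.

Run:
```python
from h import *
c=np.load("w1c.npz")
X=px2w(c,(405*.64,301*.64),135);print(X)
for q in((352,236),(454,236),(447,432),(356,432)):print(px2w(c,(q[0]*.64,q[1]*.64),75))
print("blue",px2w(c,(109*.64,320*.64),79))
s=read_state();print(s["eef_pos"],totool([X[0],X[1],95]))
```

```text
[518.79926607 230.52958315 135.        ]
[489.71899649 195.93233587  75.        ]
[489.69846714 265.02209765  75.        ]
[638.85167108 264.80805693  75.        ]
[638.79747484 195.54994322  75.        ]
blue [548.50090556  19.56939242  79.        ]
[519.95358092 224.67162719 229.38295338] [  0.9327564    6.03145495 134.37699865]
```

```bash
python3 -m handwheel '[[0.001,0.006,0.03,0],[0.001,0.006,0.07,0],[0.001,0.006,0.11,0],[0.001,0.006,0.132,0],[0.001,0.006,0.134,0]]'
python3 -m handwheel '[[0,0,0,0]]'
python3 - <<'E'
from h import *
print(totool((519.3,230.2,96)),read_state()["eef_pos"])
E
```

```text
clock: 1.9
eef_pos: [517.3, 231.1, 94.2]
eef_rot: [-3.139, -0.004, -3.14]
wrist_force: [0.2, -0.5, -0.3]
finger_gap: 93.9
clock: 2.02
eef_pos: [517.4, 231.8, 95.2]
eef_rot: [-3.14, -0.003, -3.139]
wrist_force: [1.0, -0.5, 0.3]
finger_gap: 94.0
[-1.92122618 -1.6026662  -0.81572666] [517.37273037 231.79718069  95.18777798]
```

```bash
python3 -m handwheel '[[-0.002,-0.0015,-0.001,0],[-0.002,-0.0015,-0.001,0],[-0.002,-0.0015,-0.001,0]]' 0.6
python3 -m handwheel '[[0,0,0,0],[0,0,0,0],[0,0,0,0],[0,0,0,0],[0,0,0,0]]' 1 20
```

```text
clock: 2.4
eef_pos: [519.5, 230.3, 96.6]
eef_rot: [-3.14, -0.003, -3.14]
wrist_force: [0.7, -0.5, 0.8]
finger_gap: 67.4
clock: 3.02
eef_pos: [519.5, 230.3, 96.5]
eef_rot: [-3.14, -0.003, -3.14]
wrist_force: [-0.1, 0.4, -1.4]
finger_gap: 23.3
```

```bash
python3 -m handwheel '[[0,0,0,0],[0,0,0,0],[0,0,0,0],[0,0,-0.01,0],[0,0,-0.025,0]]' 1 45
python3 -m handwheel '[[0,0,-0.03,0],[0,0,-0.07,0],[0,0,-0.11,0],[0,0,-0.13,0],[0,0,-0.13,0]]'
python3 - <<'E'
from h import *
print(read_state()["finger_gap"],totool((525.5,-228.5,246)))
E
```

```text
clock: 3.65
eef_pos: [519.5, 230.3, 122.4]
eef_rot: [-3.14, -0.003, -3.14]
wrist_force: [0.6, -0.3, -0.5]
finger_gap: 23.5
clock: 4.28
eef_pos: [520.3, 230.7, 254.6]
eef_rot: [-3.141, 0.0, -3.14]
wrist_force: [-0.2, 0.5, -0.8]
finger_gap: 23.2
23.153128412777455 [  -4.27961081 -459.18829494    8.73949137]
```

```bash
python3 -m handwheel '[[0,-0.04,0,0],[-0.001,-0.09,0,0],[-0.002,-0.14,0,0],[-0.002,-0.19,0,0],[-0.002,-0.24,0,0]]'
python3 -m handwheel '[[0,-0.05,0,0],[0,-0.1,0,0],[-0.001,-0.15,0,0],[-0.002,-0.19,0,0],[-0.002,-0.21,0,0]]'
python3 -m handwheel '[[0,0,0,0],[0,0,0,0]]'
python3 - <<'E'
from h import *
c=cams.get_calibration("wrist");im=cams.camera("wrist");s=read_state();print(s["eef_pos"],s["eef_rot"],s["finger_gap"])
np.savez("w2c",**c)
cv2.imwrite("pics/w2.png",cv2.resize(im[:,:,::-1],(800,600),interpolation=cv2.INTER_CUBIC))
e=s["eef_pos"]
print([w2px(c,(e[0],e[1],e[2]+d))/.64 for d in(-83.5,-21.5,38.5)], w2px(c,(525.5,-228.5,79))/.64)
E
```

```text
clock: 4.9
eef_pos: [522.2, -10.9, 253.9]
eef_rot: [-3.141, -0.001, -3.14]
wrist_force: [-0.2, 0.1, -0.2]
finger_gap: 23.5
clock: 5.52
eef_pos: [524.1, -222.3, 252.9]
eef_rot: [3.141, -0.002, -3.141]
wrist_force: [-0.5, 0.8, -1.0]
finger_gap: 23.1
clock: 5.78
eef_pos: [524.2, -221.2, 252.7]
eef_rot: [3.141, -0.003, -3.14]
wrist_force: [-0.6, 0.0, -1.4]
finger_gap: 23.6
[ 524.28292018 -221.07704795  252.87862878] [ 3.14094955e+00 -2.31213163e-03 -3.13989499e+00] 23.63168260405004
[array([392.10463397, 310.62142838]), array([392.24973508, 351.97204816]), array([392.50232358, 423.53298341])] [381.84733871 277.09151725]
```

View pics/w2.png

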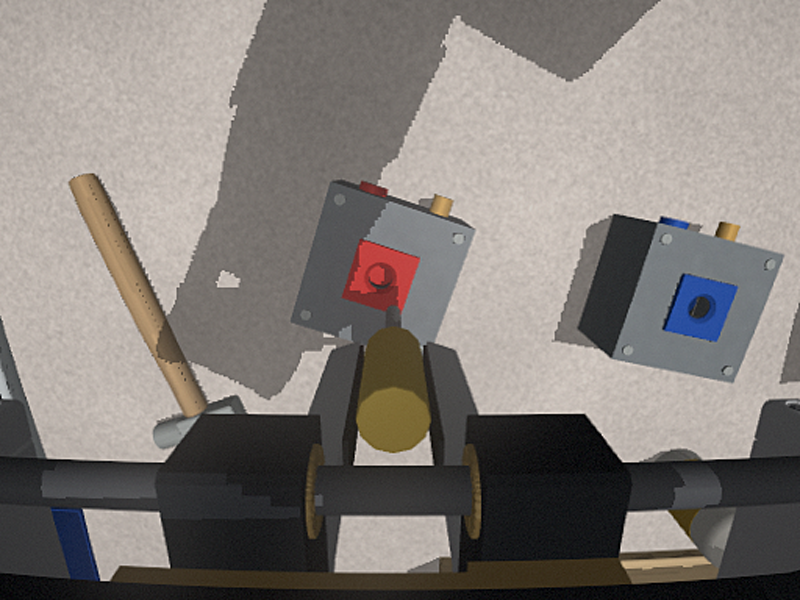

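The view shows the pin hanging straight with its tip at (394,307); predicted was (392,311). The red surround's corners are (361,240), (419,256), (402,311) and (343,295), so its centre is (381,275.5).

Run:
```python
from h import *
c=np.load("w2c.npz")
for q in((381,275.5),(361,240),(419,256),(402,311),(343,295)):print(px2w(c,(q[0]*.64,q[1]*.64),79))
X=px2w(c,(381*.64,275.5*.64),79)
T=px2w(c,(394*.64,306*.64),252.9-83.5);print("tip",T,"tool shift",totool((X[0],X[1],169)))
```

```text
[ 524.30830295 -229.11650582   79.        ]
[ 498.22226263 -243.40280557   79.        ]
[ 509.79007398 -201.52366806   79.        ]
[ 551.3828967  -213.54090285   79.        ]
[ 539.11701772 -257.306808     79.        ]
tip [ 521.62820262 -220.04193535  169.4       ] tool shift [-0.20567264 -8.09343044 83.87318985]
```

```bash
python3 -m handwheel '[[-0.001,-0.008,0.02,0],[-0.001,-0.008,0.05,0],[-0.001,-0.008,0.068,0],[-0.001,-0.008,0.068,0],[-0.001,-0.008,0.068,0]]'
python3 - <<'E'
from h import *
c=cams.get_calibration("wrist");im=cams.camera("wrist");s=read_state();e=s["eef_pos"];print(e,s["eef_rot"],s["wrist_force"])
np.savez("w3c",**c)
p=w2px(c,(e[0],e[1],e[2]-83.5));q=w2px(c,(525,-229,79));print(p,q)
x,y=int(q[0])-45,int(q[1])-34;print(x,y)
cv2.imwrite("pics/w3.png",cv2.resize(im[y:y+68,x:x+90,::-1],(720,544),interpolation=cv2.INTER_CUBIC))
E
```

```text
clock: 6.45
eef_pos: [525.6, -228.9, 186.1]
eef_rot: [-3.142, -0.001, -3.14]
wrist_force: [0.4, -0.4, -0.3]
finger_gap: 23.9
[ 525.61139479 -229.04969598  186.13618486] [-3.14141076e+00 -6.48214323e-04 -3.13965849e+00] [-0.14421216  0.05448324  0.01204925]
[250.78883485 198.49305096] [250.853983   190.64726174]
205 156
```

View pics/w3.png

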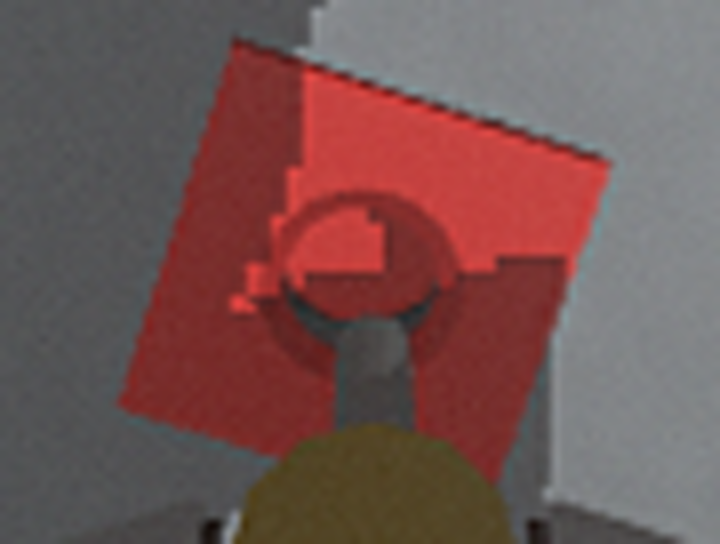

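The crop shows the bevel ring centred at about (361,284) and the pin tip at about (376,345), so the tip sits roughly 1.5 mm to +y of the hole.

Run:
```python
from h import *
c=np.load("w3c.npz");f=lambda u,v:(205+u/8-.44,156+v/8-.44)
H=px2w(c,f(361,284),79);T=px2w(c,f(376,345),186.1-83.5+4)
s=np.mean([px2w(c,f(*q),79) for q in((235,38),(610,160),(490,495),(120,405))],axis=0)
print(H,s,T,H-T)
```

```text
[ 525.40265539 -230.09111136   79.        ] [ 524.69579179 -229.77802433   79.        ] [ 524.5998276  -228.39759236  106.6       ] [  0.80282779  -1.693519   -27.6       ]
```

```bash
python3 -m handwheel '[[-0.0005,-0.0015,0,0],[-0.0005,-0.0015,0.008,0],[-0.0005,-0.0015,0.016,0],[-0.0005,-0.0015,0.02,0],[-0.0005,-0.0015,0.02,0]]'
python3 -m handwheel '[[0,0,0.003,0],[0,0,0.006,0],[0,0,0.009,0],[0,0,0.011,0],[0,0,0.011,0]]'
```

```text
clock: 7.12
eef_pos: [526.0, -230.5, 165.7]
eef_rot: [3.141, -0.001, -3.14]
wrist_force: [0.2, -0.8, -0.0]
finger_gap: 23.5
clock: 7.75
eef_pos: [525.9, -230.5, 154.5]
eef_rot: [3.141, -0.002, -3.14]
wrist_force: [0.6, 0.8, 0.3]
finger_gap: 23.4
```

```bash
python3 -m handwheel '[[0,0,0.002,0],[0,0,0.004,0],[0,0,0.006,0],[0,0,0.008,0],[0,0,0.009,0]]'
python3 -m handwheel '[[0,0,0.001,0],[0,0,0.002,0],[0,0,0.003,0],[0,0,0.003,0]]'
```

```text
clock: 8.38
eef_pos: [525.9, -230.4, 145.3]
eef_rot: [3.141, -0.002, -3.14]
wrist_force: [0.1, -0.1, -0.4]
finger_gap: 23.6
clock: 8.88
eef_pos: [525.8, -230.4, 142.3]
eef_rot: [3.141, -0.002, -3.14]
wrist_force: [-0.4, -0.6, -0.4]
finger_gap: 23.4
```

```bash
for i in 1 2; do :; done; python3 -m handwheel '[[0,0,0.001,0],[0,0,0.002,0],[0,0,0.002,0]]'; python3 -m handwheel '[[0,0,0.001,0],[0,0,0.002,0],[0,0,0.002,0]]'
```

```text
clock: 9.25
eef_pos: [525.8, -230.4, 140.2]
eef_rot: [3.141, -0.002, -3.14]
wrist_force: [0.2, -0.2, -0.2]
finger_gap: 23.2
clock: 9.62
eef_pos: [525.8, -230.4, 138.1]
eef_rot: [3.141, -0.002, -3.14]
wrist_force: [-0.4, -0.3, -0.4]
finger_gap: 23.6
```

```bash
python3 -m handwheel '[[0,0,0.001,0],[0,0,0.002,0],[0,0,0.002,0]]'; python3 -m handwheel '[[0,0,0.001,0],[0,0,0.002,0],[0,0,0.002,0]]'
```

```text
clock: 10.0
eef_pos: [525.9, -230.4, 136.3]
eef_rot: [3.141, -0.002, -3.14]
wrist_force: [-0.7, 0.2, 2.8]
finger_gap: 23.1
clock: 10.38
eef_pos: [525.9, -230.4, 134.3]
eef_rot: [3.141, -0.002, -3.14]
wrist_force: [-0.7, 0.5, 4.0]
finger_gap: 23.3
```

Contact was at TCP z of about 136.5, where the force reads 3 N. That puts the stop near 126.5.

```bash
python3 -m handwheel '[[0,0,0.001,0],[0,0,0.002,0],[0,0,0.003,0],[0,0,0.003,0]]'; python3 -m handwheel '[[0,0,0.001,0],[0,0,0.002,0],[0,0,0.002,0]]'
```

```text
clock: 10.88
eef_pos: [525.9, -230.4, 131.3]
eef_rot: [3.141, -0.001, -3.14]
wrist_force: [-0.4, 0.6, 5.0]
finger_gap: 23.3
clock: 11.25
eef_pos: [526.0, -230.5, 129.4]
eef_rot: [3.141, -0.001, -3.14]
wrist_force: [-1.3, 1.9, 4.7]
finger_gap: 23.6
```

```bash
python3 -m handwheel '[[0,0,0,0],[0,0,0,0]]'; python3 -m handwheel '[[0,0,0.001,0],[0,0,0.001,0]]';python3 -m handwheel '[[0,0,0.001,0],[0,0,0.001,0]]'
```

```text
clock: 11.5
eef_pos: [526.0, -230.5, 129.5]
eef_rot: [3.141, -0.001, -3.14]
wrist_force: [-1.3, 0.9, 7.1]
finger_gap: 23.4
clock: 11.75
eef_pos: [526.0, -230.5, 128.7]
eef_rot: [3.141, -0.001, -3.14]
wrist_force: [-1.9, 0.6, 6.3]
finger_gap: 23.1
clock: 12.0
eef_pos: [526.0, -230.4, 127.9]
eef_rot: [3.141, -0.001, -3.14]
wrist_force: [-1.4, 1.0, 7.3]
finger_gap: 23.1
```

```bash
python3 -m handwheel '[[0,0,0.001,0],[0,0,0.001,0]]';python3 -m handwheel '[[0,0,0.001,0],[0,0,0.001,0]]'
```

```text
clock: 12.25
eef_pos: [526.0, -230.5, 127.1]
eef_rot: [3.142, -0.001, -3.14]
wrist_force: [-0.4, 1.3, 8.1]
finger_gap: 23.6
clock: 12.5
eef_pos: [526.2, -230.5, 126.8]
eef_rot: [-3.141, -0.0, -3.14]
wrist_force: [-2.5, 1.8, 11.0]
finger_gap: 23.6
```

```bash
python3 -m handwheel '[[0,0,0.001,0],[0,0,0.001,0]]'
```

```text
clock: 12.75
eef_pos: [526.3, -230.5, 126.7]
eef_rot: [-3.141, 0.0, -3.14]
wrist_force: [-4.3, 2.6, 13.1]
finger_gap: 23.2
```

The force rises steeply with no further travel, so the button is at its stop, about 9.8 mm after contact. I'll do a final visual and steadiness check before handing in.

Run:
```python
from h import *
for i in range(6):
    im=cams.camera("wrist");s=read_state();print(s["clock"],s["eef_pos"].round(2),s["wrist_force"].round(1),round(s["finger_gap"],1))
cv2.imwrite("pics/w4.png",cv2.resize(im[100:320,110:400,::-1],(725,550),interpolation=cv2.INTER_CUBIC))
```

```text
12.8 [ 526.29 -230.56  126.73] [-3.4  3.3 13.5] 23.5
12.85 [ 526.31 -230.54  126.76] [-3.4  1.8 13.8] 23.5
12.9 [ 526.29 -230.54  126.77] [-3.5  1.6 13.7] 23.5
12.95 [ 526.28 -230.57  126.75] [-4.   1.8 13.7] 23.6
13.0 [ 526.26 -230.56  126.75] [-4.   2.2 13.7] 23.4
13.05 [ 526.27 -230.52  126.71] [-3.8  1.4 13.2] 23.6
```

View pics/w4.png

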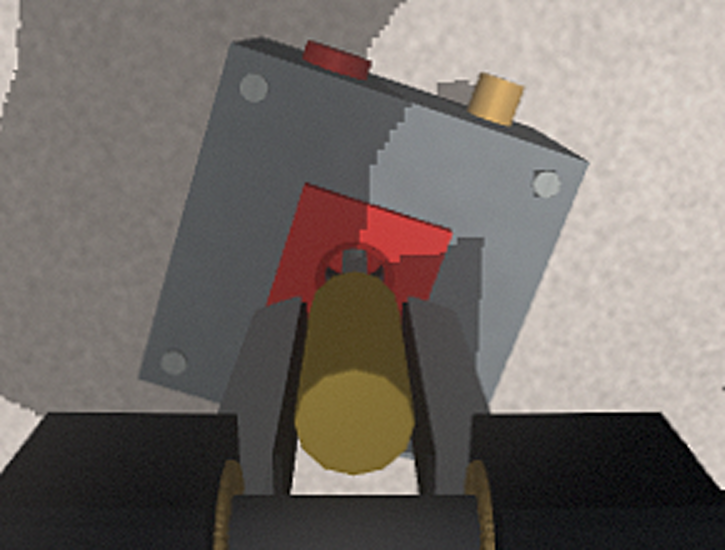

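The stem passes through the red hole at (355,262), the handle is held straight, and the force is steady at about 13.5 N.

```bash
python3 -c "
from cell import manip
print(manip.sign_off())"
```

```text
the job is handed in; nothing more can be done
None
```

I took the reset pin out of the block, put it through the red box's hole and pressed the button down to its stop. I handed the job in at 13 s, with the arm still holding the pin there.

- **Press:** the pin first touched the button at a tool height of about 136.5 mm, with about 3 N. The force rose to about 8 N, then went up steeply at 126.7 mm. That is about 9.8 mm of travel against the nominal 10 mm.
- **Last checks:** the upward push held steady at 13–14 N over 0.3 s, far below the 45 N limit. The finger gap of 23.5 mm matches the handle, and the last picture shows the stem through the red hole with the pin straight.
- **Small disagreements:**
  - A sideways force of about 4 N suggests the stem may be leaning lightly on the hole's edge.
  - One force reading during the press was low (4.7 N) and read 7.1 N when I repeated it.
  - The top and wrist cameras differed by about 3 mm on the pin's position; I used the wrist camera.
- **Not measured directly:** the button's travel and its contact force are inferred from the arm's height and the wrist force. The other things on the bench were not re-measured, but I saw no sign of contact with them or with the blue box.

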